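# Present a notched glass test plate label up over the light pad

### The arm

A 6-joint arm with a two-finger parallel gripper is mounted at the origin on the work surface. World frame = base frame: x ahead of the robot, y to its left, z up, the work surface at z = 0. Lengths are in mm, angles in degrees, forces in N, time in s.
With the tool pointing down it reaches from about 300 to 850 mm from the base axis. Payload 4.2 kg.
Tool frame: the origin (TCP) lies midway between the tips of the shut fingers; the grasp point (between the pads) lies 19 mm behind it; z points along the fingers, y is the line along which they close (so a half turn about z gives the same grasp; the last joint's range is limited). The gripper opens to 91 mm and grips with 3 to 60 N. Pads are 32 mm wide; open, the fingers measure 118 mm over their backs; the gripper's body (76 mm by 178 mm) begins 60 mm behind the grasp point.
Start: joints at [64.4, 18.312, 89.639, -0, 72.044, -1.146], TCP at [238.031, 523.435, 213.976] pointing down, gripper open.
Joint ranges: [-177.97, 177.97], [-48.28, 115.42], [12.27, 149.76], [-77.06, 257.06], [2.81, 150.46], [-146.56, 146.56]. Speed limits (degrees/s): [147.25, 147.25, 180, 180, 180, 180].

### API

Orientations are given as [roll, pitch, yaw] about the fixed x, y, z axes, in that order (R = Rz(yaw) Ry(pitch) Rx(roll)).
In Python, from workcell import env, imaging, probe_bus, job_done gives the robot as it stands (env), with the cameras (imaging), the job as plain functions and the readings (probe_bus).
- The arm moves only by the tool drive_effector, called after "Emit:" by a JSON object that holds its "name" and its "arguments", one argument or row to a line. Schema: {"type":"object","properties":{"motion":{"type":"object","properties":{"offsets":{"type":"array","items":{"type":"array","items":{"type":"number"},"minItems":6,"maxItems":6},"minItems":1,"maxItems":8}},"additionalProperties":false,"required":["offsets"]},"finger_gap":{"type":"number"},"grip_force":{"type":"number"},"only":{"type":"string"},"quiet":{"type":"boolean"},"lines":{"type":"string"}},"required":["motion"],"additionalProperties":false}. motion is an object whose key "offsets" holds a list of rows, 1 to 8 of them, each of 6 numbers: dx, dy, dz in mm, then a rotation vector rx, ry, rz in degrees; each row shifts and turns the commanded pose from where the row before left it, along the tool's axes as they then stand; what a row does not reach is not made up. A row lasts 1/10 s, in which the tool goes at most 50 mm and 8.59 degrees, less where a joint would pass 70% of its speed; a pose out of reach is approached as far as the arm can. finger_gap is the finger opening in mm, set as the call begins (left out keeps the last). The fingers move at their own pace and stop on an object; grip_force is the grip in N (left out, the last holds). Time passes only in rows, so rows that do not move let the fingers close. The tool returns the time, the measured TCP pose, the force, the opening and the grip force at its end. only (a regular expression) keeps the lines of the reply that match it, lines (a string "A,B") keeps lines A to B, and quiet returns only ok. Input that does not fit is refused with a message, and nothing moves.
- probe_bus.state(): the state, without advancing time (a new reading comes with each control period).
- imaging.grab_frame(name): name is "scene" or "side" or "wrist"; returns the picture (384x512x3 uint8, blue, green, red); there is no depth.
- imaging.camera_model(name): a dict with "fx", "fy", "cx", "cy" (pixels), "T" (4x4, takes a point from camera to world coordinates). Camera axes: x right, y up, looking along -z (the intrinsics and any distortion apply to the point x, -y, -z); pixel columns grow to the right and rows downward; lengths in mm; the calibration is good to about 2 mm. A picture is of the moment at which its call begins: read the wrist's pose just before it. camera_model takes no time and is no camera call; for the wrist camera it gives the pose at the moment of the call.
- job_done(): hands the job in; it is judged then, once.
The state is a dict: "time_s": time; "qpos": joint angles; "qvel": joint speeds; "effort": joint torques, N m; "ee_pos": TCP position; "ee_rot": TCP orientation; "force": force on the tool from outside, world axes, zero at the start; "torque": the same for the moment, N m; "gripper_width": finger opening in mm; "gripper_force": force on a finger pad.
Only numpy, scipy, OpenCV 4.12 (cv2) and the standard library are available. Lean on these libraries where they do the work, as an engineer would, in place of code of your own. Each camera call takes 0.05 s, during which the arm holds its last target. There are 200 camera calls.

### The job

A small glass test plate leans on edge in the slotted stand; a small notch in its upper corner marks its frosted end, and only one face of that end carries the orange label. Take the plate out of the stand and hold it level, label face up, about a hand's breadth above the middle of the light pad, with its frosted end pointing towards the pad's blue stripe. Finish while holding it there steady in the gripper, and leave the spool, the tin and the pen tray where they are.

Things in the scene. Friction and masses are not known exactly. Their poses are not given: they have to be found in the camera images.
- plate: Loose glass plate, 60 mm long (its y), 50 mm high (its z), 6 mm thick (its x), about 45 g. Origin: middle of the lower long edge it stands on. The last 16 mm at +y are the frosted white end, with the notch in its upper corner; the rest is green glass. +x is the outward normal of the label face. Grip it across its two short ends; the tool may be tilted 60 degrees to the plate's z.
- plate_center (a point): Centre of the plate, 25 mm up its z from the plate's origin, in mid thickness; same axes as the plate.
- plate_notch (a point): Middle of the 11 x 11 mm square notch cut through the upper corner of the frosted end: in the plate's frame y +24.5, z +44.5 mm. The frosted end's short edge is therefore only 39 mm high. With the label facing you and the plate in the stand, the notch is at the upper right.
- plate_label (a point): Middle of the orange label with two black bars, on the frosted end of the +x face only: plate frame x +3.4, y +22.5, z +19.5 mm. In the stand the label face looks 30 degrees above level, towards any side.
- stand: Fixed block 80 (its x) x 36 (its y) x 25 mm high, origin at its underside's centre. On the black block a grey slot along its y, 7.5 mm wide, 16 mm deep, open at both ends, leaning back 30 degrees: the plate's z leans from vertical towards the stand's -x. The plate's lower edge is 32 mm above the bench; its ends stick out 12 mm. Draw it out along its own z for 20 mm or more. Plate's y = stand's y.
- pad: Fixed flat light pad lying on the bench, black, 150 mm (its x) x 180 mm (its y) x 12 mm high, with a white lit area and a blue stripe along its +y edge; origin at the centre of its underside.
- pad_stripe (a point): Middle of the blue stripe on the pad's top, 75 mm from the pad's centre along the pad's +y.
- spool: Bystander: loose solder spool standing upright, green flanges, 54 mm across, 50 mm high; origin at the centre of its underside.
- tin: Bystander: loose round tip-cleaner tin, 68 mm across, 32 mm high; origin at the centre of its underside.
- tray: Bystander: loose black pen tray 60 x 130 mm, 18 mm high, with two pens in it; origin at the centre of its underside.

How it is judged:
By the outcome, as a careful person would: the job done as asked, in the order asked, and still so for the second after the job is handed in, while the arm keeps its last pose, push and grip.
It also fails if it takes over 32 s, if anything falls off the work surface, if the arm or the gripper's body presses on something with over 40 N, if the wrist force passes 120 N, or if a joint passes its speed limit or range.

## Working session

There is one attempt and no reset: what is moved stays moved. The work goes in short steps, Python scripts to look and compute and a tool call to move; the robot and the scene stay as the last step left them, time stands still between calls to the robot, and variables do not carry over. Pictures are saved under pics/ and viewed, at most 10 in all, crops included, and the job is handed in when it is done.

```bash
ls; mkdir -p pics
```

Run:
```python
from workcell import env, imaging, probe_bus, job_done
import cv2,numpy as np
a=[]
for n in("scene","side","wrist"):
    m=imaging.camera_model(n);f=imaging.grab_frame(n);cv2.imwrite(f"pics/{n}0.png",f)
    print(n,{k:(np.round(v,3).tolist() if k=="T" else v) for k,v in m.items()})
```

```bash
python3 -c "
import cv2,numpy as np
cv2.imwrite('pics/a.png',np.hstack([cv2.imread('pics/scene0.png'),cv2.imread('pics/side0.png')])[:, :])"
```

```text
pics
workcell.py
scene {'fx': 493.2354198171255, 'fy': 493.2354198171255, 'cx': 263.93107121067226, 'cy': 188.57837209231198, 'T': [[-0.664, -0.608, 0.435, 1160.696], [0.747, -0.548, 0.375, 521.853], [0.01, 0.574, 0.819, 1137.562], [0.0, 0.0, 0.0, 1.0]]}
side {'fx': 379.7387139481892, 'fy': 379.7387139481892, 'cx': 259.29991722064295, 'cy': 193.63829773199356, 'T': [[-0.929, 0.197, -0.313, 338.859], [-0.369, -0.45, 0.813, 668.468], [0.019, 0.871, 0.491, 463.122], [0.0, 0.0, 0.0, 1.0]]}
wrist {'fx': 327.6873236125896, 'fy': 327.6873236125896, 'cx': 250.52890925100655, 'cy': 187.52468119713032, 'T': [[0.413, -0.886, -0.211, 178.348], [0.911, 0.401, 0.098, 549.898], [-0.002, -0.233, 0.973, 384.394], [0.0, 0.0, 0.0, 1.0]]}
```

View pics/scene0.png

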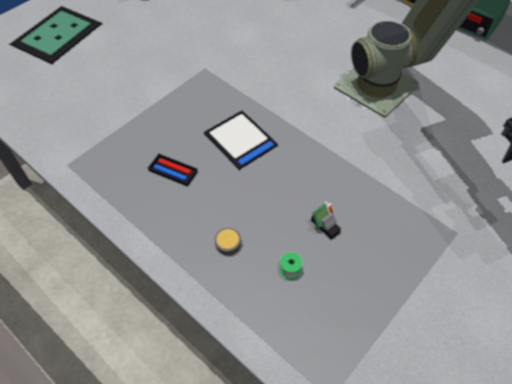

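View pics/side0.png

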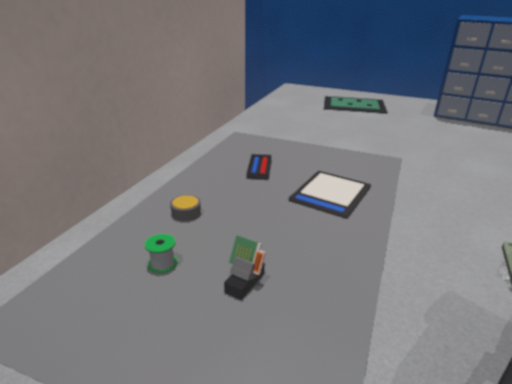

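The scene view shows the pad at about (241,138), tray (173,170), tin (228,240), spool (291,265), and stand with plate (325,220). The side view shows the plate at (245,260), with the orange label at its right (258,261). I'll zoom in on the stand.

```bash
python3 -c "
import cv2,numpy as np
a=cv2.imread('pics/scene0.png')[190:246,295:351];b=cv2.imread('pics/side0.png')[226:302,210:286]
w=cv2.imread('pics/wrist0.png')
r=lambda i,s:cv2.resize(i,s,interpolation=cv2.INTER_CUBIC)
cv2.imwrite('pics/b.png',np.hstack([r(a,(400,400)),r(b,(400,400))]))"
```

```text
(no output)
```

View pics/b.png

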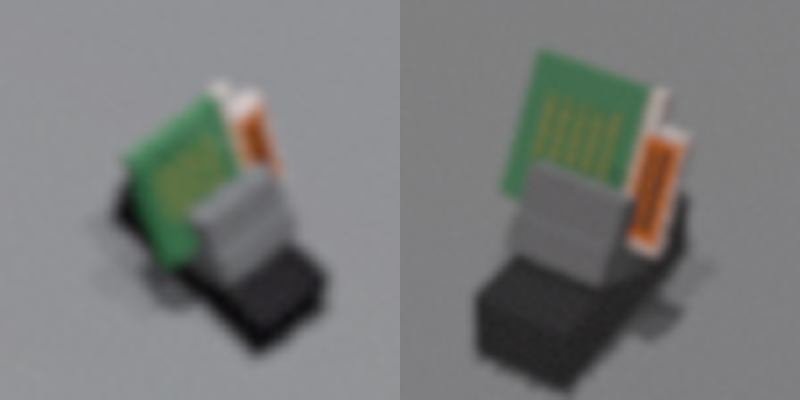

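View pics/wrist0.png

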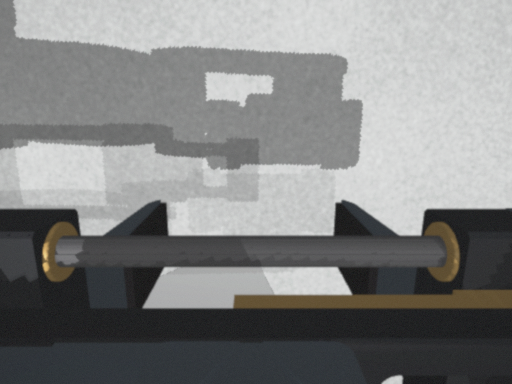

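The label face shows in both views. In the side view the upper-left plate corner is at about (237,236) and the frosted top corner before the notch at (260,243). In the scene view those corners are at about (313,212) and (325,202). The wrist sees no objects yet. Next is a coarse localization.

Create h.py:
```python
import cv2,numpy as np
from workcell import env, imaging, probe_bus, job_done
from scipy.spatial.transform import Rotation as Rn
def ray(m,p):
    d=np.array([(p[0]-m["cx"])/m["fx"],-(p[1]-m["cy"])/m["fy"],-1.]);T=np.array(m["T"]);d=T[:3,:3]@d
    return T[:3,3],d/np.linalg.norm(d)
def onz(m,p,z):
    o,d=ray(m,p);return o+d*(z-o[2])/d[2]
def tri(r):
    A=sum(np.eye(3)-np.outer(d,d) for o,d in r);b=sum((np.eye(3)-np.outer(d,d))@o for o,d in r)
    x=np.linalg.solve(A,b);return x,[round(float(np.linalg.norm(np.cross(x-o,d))),1) for o,d in r]
def proj(m,X):
    T=np.array(m["T"]);c=T[:3,:3].T@(np.asarray(X)-T[:3,3]);return np.array([m["cx"]-m["fx"]*c[0]/c[2],m["cy"]+m["fy"]*c[1]/c[2]])
def blob(img,lo,hi,roi):
    x0,y0,x1,y1=roi;h=cv2.cvtColor(img,cv2.COLOR_BGR2HSV)[y0:y1,x0:x1];k=cv2.inRange(h,lo,hi)
    n,l,s,c=cv2.connectedComponentsWithStats(k);i=1+np.argmax(s[1:,4]);return c[i]+[x0,y0],s[i,4]
```

Run:
```python
from h import *
S=cv2.imread('pics/scene0.png');D=cv2.imread('pics/side0.png');ms,md=imaging.camera_model("scene"),imaging.camera_model("side")
np.set_printoptions(precision=1,suppress=True)
for n,lo,hi,rs,rd,z in [("label",(3,120,90),(18,255,255),(315,195,345,225),(240,240,275,285),None),("stripe",(105,150,80),(125,255,255),(225,130,285,170),(290,185,350,220),12),("white",(0,0,190),(180,60,255),(205,105,275,165),(290,165,370,210),12),
 ("spool",(50,150,80),(75,255,255),(275,245,310,285),(140,230,185,250),50),("tin",(12,120,90),(28,255,255),(210,220,250,260),(165,190,205,215),32),("traypen",(0,150,80),(4,255,255),(145,150,200,190),(240,150,280,185),15)]:
    a,na=blob(S,lo,hi,rs);b,nb=blob(D,lo,hi,rd);print(n,a,na,b,nb,"tri",*tri([ray(ms,a),ray(md,b)]),"" if z is None else (onz(ms,a,z),onz(md,b,z)))
c=lambda p:(295+p[0]*.14,190+p[1]*.14);d=lambda p:(210+p[0]*.19,226+p[1]*.19)
A=tri([ray(ms,c((125,160))),ray(md,d((140,52)))]);B=tri([ray(ms,c((215,85))),ray(md,d((262,90)))])
print(A,B,B[0]-A[0],np.linalg.norm(B[0]-A[0]))
```

```text
label [330.1 208.7] 15 [257.8 261.3] 114 tri [517.9 197.6  50.5] [2.9, 2.9] 
stripe [255.4 152.3] 277 [319.7 202.7] 203 tri [481.8 -99.9   9.8] [0.4, 0.4] (array([482.8, -99. ,  12. ]), array([481.3, -95.6,  12. ]))
white [238.  135.4] 1254 [332.7 188.8] 1076 tri [ 468.1 -183.     8.9] [1.1, 1.1] (array([ 469., -182.,   12.]), array([ 467.7, -175.4,   12. ]))
spool [290.8 262.4] 279 [159.7 242.4] 331 tri [702.7 217.6  47.3] [0.1, 0.1] (array([703.8, 218.2,  50. ]), array([700.4, 220.6,  50. ]))
tin [227.3 238.8] 322 [184.9 201.9] 264 tri [753.3  49.8  29.7] [1.1, 1.1] (array([753.4,  49.8,  32. ]), array([751.2,  54.5,  32. ]))
traypen [174.5 165.9] 182 [263.3 165. ] 72 tri [ 676.5 -236.7   12.1] [0.8, 0.8] (array([ 677.1, -235.4,   15. ]), array([ 674.4, -229.5,   15. ]))
(array([568.5, 176.1,  72.8]), [0.8, 0.8]) (array([522.7, 181.2,  74.4]), [1.2, 1.2]) [-45.8   5.1   1.6] 46.13461470115127
```

Add to h.py:
```python
np.set_printoptions(precision=2,suppress=True)
def plateR(yaw_y):  # columns x,y,z of the plate in the stand
    t=np.radians(yaw_y);y=np.array([np.cos(t),np.sin(t),0]);h=np.cross(y,[0,0,1]);z=.866*np.array([0,0,1.])-.5*h
    return np.c_[np.cross(y,z),y,z]
def toolR(P,sgn=-1,tilt=60):
    a=np.radians(tilt);z=-(np.cos(a)*P[:,2]+np.sin(a)*P[:,0]);y=sgn*P[:,1];return np.c_[np.cross(y,z),y,z]
def cur():
    s=probe_bus.state();return np.array(s["ee_pos"]),Rn.from_euler("xyz",s["ee_rot"],degrees=True).as_matrix()
def plan(gp,R,back=0):   # gp: wanted grasp point; prints tool-frame rotation, then translation (after rotation / before)
    p,C=cur();t=gp+R[:,2]*(19-back);rv=Rn.from_matrix(C.T@R).as_rotvec(degrees=True)
    print("target tcp",t,"rotvec",rv,np.linalg.norm(rv),"trans before",C.T@(t-p),"after",R.T@(t-p))
```

Run:
```python
from h import *
p,C=cur();print(p,C)
P=plateR(174.);L=np.array([517.9,197.6,50.5]);c=L-P@[3.4,22.5,-5.5];print("c",c,P)
c2=np.array([568.5,176.1,72.8])-P@[3,-30,25];print(c2)
c[2]=53.6
for s in(-1,1): plan((c+c2)/2,toolR(P,s),110)
```

```text
[237.88 523.1  213.32] [[-0.91  0.41 -0.  ]
 [ 0.41  0.91 -0.  ]
 [ 0.   -0.   -1.  ]]
c [539.68 189.58  53.56] [[ 0.09 -0.99 -0.05]
 [ 0.86  0.1  -0.5 ]
 [ 0.5   0.    0.87]]
[539.7  189.08  49.65]
target tcp [544.45 234.58 130.43] rotvec [ 18.64 -25.92  69.83] 76.7816283357529 trans before [-398.5  -135.62   83.06] after [-179.3   335.05  199.22]
target tcp [544.45 234.58 130.43] rotvec [  28.25   20.32 -105.64] 111.22363902175879 trans before [-398.5  -135.62   83.06] after [ 179.3  -335.05  199.22]
```

Emit:
{"name": "drive_effector", "arguments": {
  "motion": {"offsets": [[-40, -13.5, 6, 0, 0, 0], [-40, -13.5, 6, 0, 0, 0], [-40, -13.5, 6, 0, 0, 0], [-40, -13.5, 6, 0, 0, 0], [-40, -13.5, 6, 0, 0, 0], [-40, -13.5, 6, 0, 0, 0], [-40, -13.5, 6, 0, 0, 0], [-40, -13.5, 6, 0, 0, 0]]},
  "finger_gap": 91
}}

```text
time_s: 0.95
ee_pos: [485.6, 291.2, 165.5]
ee_rot: [-180.0, -0.0, 155.5]
force: [0.2, 0.4, 0.7]
gripper_width: 91.3
gripper_force: 0.0
```

Emit:
{"name": "drive_effector", "arguments": {
  "motion": {"offsets": [[-40, -13.5, 6, 0, 0, 0], [-40, -13.5, 6, 0, 0, 0], [0, 0, 0, 1.9, -2.6, 7], [0, 0, 0, 1.9, -2.6, 7], [0, 0, 0, 1.9, -2.6, 7], [0, 0, 0, 1.9, -2.6, 7], [0, 0, 0, 1.9, -2.6, 7], [0, 0, 0, 1.9, -2.6, 7]]}
}}

```text
time_s: 1.75
ee_pos: [545.9, 235.0, 153.8]
ee_rot: [-175.0, 18.4, 113.7]
force: [0.6, -0.1, -0.0]
gripper_width: 91.1
gripper_force: 0.0
```

Emit:
{"name": "drive_effector", "arguments": {
  "motion": {"offsets": [[0, 0, 0, 1.9, -2.6, 7], [0, 0, 0, 1.9, -2.6, 7], [0, 0, 0, 1.9, -2.6, 7], [0, 0, 0, 1.9, -2.6, 7], [0, 0, 0, 0, 0, 0], [0, 0, 0, 0, 0, 0]]}
}}

```text
time_s: 2.35
ee_pos: [546.1, 235.0, 153.4]
ee_rot: [-179.7, 30.2, 84.0]
force: [-1.1, 0.7, -0.8]
gripper_width: 90.6
gripper_force: 0.0
```

Run:
```python
from h import *
print(probe_bus.state()["qpos"]);plan(np.array([539.7,189.3,53]),toolR(plateR(174.)),110)
cv2.imwrite("pics/w1.png",imaging.grab_frame("wrist"))
import json;m=imaging.camera_model("wrist");m["T"]=np.array(m["T"]).tolist();json.dump(m,open("w1.json","w"))
```

```text
[ 34.51  33.09  80.89 -22.31  87.13  45.88]
target tcp [544.46 234.55 131.81] rotvec [-0.26  0.17  0.03] 0.31336952468403206 trans before [10.33 -1.54 18.94] after [10.27 -1.63 18.96]
```

View pics/w1.png

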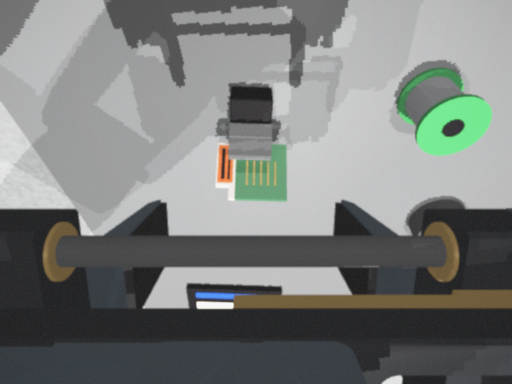

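The wrist view shows the plate square-on below the fingers: green corner at (287,199), top frosted corner at (229,199), label at (225,165), stand at (250,120), spool at (450,115). Now I'll measure it on the label plane.

Run:
```python
from h import *
import json
m=json.load(open("w1.json"));I=cv2.imread("pics/w1.png")
P=plateR(174.);c=np.array([539.7,189.3,53.65]);H=cv2.cvtColor(I,cv2.COLOR_BGR2HSV)
def onp(p):
    o,d=ray(m,p);f=c+3*P[:,0];x=o+d*((f-o)@P[:,0])/(d@P[:,0]);return P.T@(x-c)
l,n=blob(I,(3,120,90),(18,255,255),(205,135,245,200));print("label",l,n,onp(l),"want 3.4 22.5 -5.5")
print("expected px label",proj(m,c+P@[3.4,22.5,-5.5]))
g=cv2.inRange(H,(45,60,40),(85,255,255));g[:,:225]=0;g[:,300:]=0;g[:130]=0;g[205:]=0
ys,xs=np.nonzero(g);print(xs.min(),xs.max(),ys.min(),ys.max())
cols=[(x,np.nonzero(g[:,x])[0].max()) for x in range(240,284,4)];print(cols)
rows=[(np.nonzero(g[y])[0].max(),y) for y in range(152,196,4)];print(rows)
print("top edge",onp((240,cols[0][1]+1)),onp((280,cols[-1][1]+1)))
print("right edge",onp((rows[0][0]+1,152)),onp((rows[-1][0]+1,192)),"want y -30")
cn=cv2.minAreaRect(cv2.findContours(g,0,2)[0][0]) ;print(cn)
print([ (y,I[y,210:242].tolist()[::1] and [int(v) for v in I[y,210:242,1]]) for y in (168,195)])
```

```text
label [224.49 165.62] 382 [ 3.   21.58 -5.27] want 3.4 22.5 -5.5
expected px label [223.4  165.21]
235 285 145 200
[(240, np.int64(199)), (244, np.int64(199)), (248, np.int64(199)), (252, np.int64(199)), (256, np.int64(199)), (260, np.int64(200)), (264, np.int64(200)), (268, np.int64(200)), (272, np.int64(200)), (276, np.int64(200)), (280, np.int64(200))]
[(np.int64(285), 152), (np.int64(285), 156), (np.int64(285), 160), (np.int64(285), 164), (np.int64(285), 168), (np.int64(285), 172), (np.int64(285), 176), (np.int64(285), 180), (np.int64(285), 184), (np.int64(285), 188), (np.int64(285), 192)]
top edge [ 3.    7.77 25.43] [  3.   -25.82  26.24]
right edge [  3.   -32.09 -18.05] [  3.   -31.08  18.38] want y -30
((260.0, 172.5), (55.0, 50.0), 90.0)
[(168, [201, 203, 203, 204, 203, 206, 214, 211, 167, 144, 132, 90, 56, 51, 88, 130, 135, 116, 73, 74, 117, 138, 173, 224, 230, 203, 159, 141, 141, 139, 140, 140]), (195, [202, 200, 202, 201, 202, 201, 201, 202, 201, 199, 200, 200, 200, 200, 199, 201, 200, 209, 224, 234, 237, 237, 237, 233, 211, 175, 161, 161, 162, 161, 161, 160])]
```

Run:
```python
from h import *
plan(np.array([540.7,189.2,53.8]),toolR(plateR(172.5)),0)
```

```text
target tcp [539.46 179.78  37.35] rotvec [0.5  0.16 1.28] 1.3823033020316673 trans before [ 10.67  -0.27 128.54] after [ 10.33   0.62 128.56]
```

Emit:
{"name": "drive_effector", "arguments": {
  "motion": {"offsets": [[10.5, 0, 0, 0.5, 0.2, 1.3], [0, 0, 25, 0, 0, 0], [0, 0, 25, 0, 0, 0], [0, 0, 20, 0, 0, 0], [0, 0, 20, 0, 0, 0], [0, 0, 0, 0, 0, 0], [0, 0, 0, 0, 0, 0]]},
  "finger_gap": 91
}}

```text
time_s: 3.1
ee_pos: [541.6, 199.7, 71.1]
ee_rot: [179.9, 29.9, 82.3]
force: [0.4, 0.1, 1.1]
gripper_width: 91.0
gripper_force: 0.0
```

Run:
```python
from h import *
plan(np.array([540.7,189.2,53.8]),toolR(plateR(172.5)),0)
f=imaging.grab_frame("wrist");s=imaging.grab_frame("side")[200:320,180:340]
cv2.imwrite("pics/w2.png",np.hstack([cv2.resize(f,(400,300)),cv2.resize(s,(400,300))]))
```

```text
target tcp [539.46 179.78  37.35] rotvec [ 0.02 -0.07 -0.17] 0.1824742304569644 trans before [-0.53  0.47 39.28] after [-0.49  0.48 39.28]
```

View pics/w2.png

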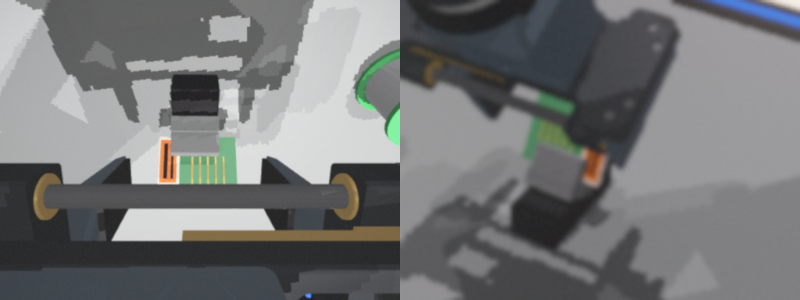

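The wrist view shows the plate (160–238) centred between the fingers (131–262) and square. Next: descend and grip.

Emit:
{"name": "drive_effector", "arguments": {
  "motion": {"offsets": [[0, 0, 13, 0, 0, 0], [0, 0, 13, 0, 0, 0], [0, 0, 13, 0, 0, 0], [0, 0, 0, 0, 0, 0], [0, 0, 0, 0, 0, 0]]},
  "finger_gap": 91
}}

```text
time_s: 3.7
ee_pos: [538.6, 179.7, 36.5]
ee_rot: [180.0, 30.0, 82.3]
force: [0.2, 1.0, 0.7]
gripper_width: 91.3
gripper_force: 0.0
```

Run:
```python
from h import *
plan(np.array([540.7,189.2,53.8]),toolR(plateR(172.5)),0)
```

```text
target tcp [539.46 179.78  37.35] rotvec [-0.05  0.01 -0.14] 0.1521425163525157 trans before [-0.26  0.81 -0.87] after [-0.26  0.81 -0.87]
```

Emit:
{"name": "drive_effector", "arguments": {
  "motion": {"offsets": [[0, 0, 0, 0, 0, 0], [0, 0, 0, 0, 0, 0], [0, 0, 0, 0, 0, 0], [0, 0, 0, 0, 0, 0], [0, 0, 0, 0, 0, 0], [0, 0, 0, 0, 0, 0], [0, 0, 0, 0, 0, 0], [0, 0, 0, 0, 0, 0]]},
  "finger_gap": 50,
  "grip_force": 20
}}

```text
time_s: 4.5
ee_pos: [539.0, 180.3, 37.1]
ee_rot: [179.9, 30.0, 82.3]
force: [0.8, 0.5, 1.7]
gripper_width: 59.7
gripper_force: 20.0
```

Emit:
{"name": "drive_effector", "arguments": {
  "motion": {"offsets": [[0, 0, 0, 0, 0, 0], [-4.33, 0, -2.5, 0, 0, 0], [-4.33, 0, -2.5, 0, 0, 0], [-8.66, 0, -5, 0, 0, 0], [-8.66, 0, -5, 0, 0, 0], [-8.66, 0, -5, 0, 0, 0], [0, 0, 0, 0, 0, 0], [0, 0, 0, 0, 0, 0]]},
  "finger_gap": 50,
  "grip_force": 30
}}

```text
time_s: 5.3
ee_pos: [536.1, 159.9, 71.9]
ee_rot: [179.9, 30.0, 82.3]
force: [0.8, 1.1, -0.6]
gripper_width: 59.1
gripper_force: 30.0
```

Run:
```python
from h import *
S=cv2.imread('pics/scene0.png');ms=imaging.camera_model("scene");D=cv2.imread('pics/side0.png');md=imaging.camera_model("side")
# pad outline, both views
for n,I,m,roi in(("scene",S,ms,(198,105,285,172)),("side",D,md,(285,168,375,216))):
    x0,y0,x1,y1=roi;c=I[y0:y1,x0:x1].astype(int);hs=cv2.cvtColor(I[y0:y1,x0:x1],cv2.COLOR_BGR2HSV)
    k=((c.max(2)<75)|(c.min(2)>185)|(hs[...,1]>120)).astype(np.uint8)
    n_,l,s,_=cv2.connectedComponentsWithStats(k);k=(l==1+np.argmax(s[1:,4])).astype(np.uint8)
    h=cv2.convexHull(cv2.findContours(k,0,2)[0][0])[:,0]+[x0,y0]
    w=np.array([onz(m,p,12)[:2] for p in h],np.float32);print(n,cv2.minAreaRect(w))
```

```text
scene ((467.12384033203125, -183.11866760253906), (125.07852935791016, 119.57543182373047), 80.68804168701172)
side ((468.8885192871094, -179.41065979003906), (116.65663146972656, 114.41694641113281), 80.88623809814453)
```

Add to h.py:
```python
def finalR(yaw=80.7):
    t=np.radians(yaw);y=np.array([np.cos(t),np.sin(t),0]);x=np.array([0,0,1.]);return np.c_[x,y,np.cross(x,y)]
```

Run:
```python
from h import *
plan(np.array([470.5,-173,200]),toolR(finalR()),0);plan(np.array([470.5,-173,102]),toolR(finalR()),0)
```

```text
target tcp [ 479.88 -174.54  183.55] rotvec [ 0.05 46.1  95.1 ] 105.68754696423389 trans before [-349.43  -10.97   72.54] after [ 54.54 339.16 -97.38]
target tcp [ 479.88 -174.54   85.55] rotvec [ 0.05 46.1  95.1 ] 105.68754696423389 trans before [-300.5   -11.15  157.45] after [  5.54 339.16 -12.51]
```

Emit:
{"name": "drive_effector", "arguments": {
  "motion": {"offsets": [[-29, -1, 6, 0, 0, 0], [-29, -1, 6, 0, 0, 0], [-29, -1, 6, 0, 0, 0], [-29, -1, 6, 0, 0, 0], [-29, -1, 6, 0, 0, 0], [-29, -1, 6, 0, 0, 0], [-29, -1, 6, 0, 0, 0], [-29, -1, 6, 0, 0, 0]]}
}}

```text
time_s: 6.1
ee_pos: [497.7, -62.6, 145.9]
ee_rot: [180.0, 30.0, 82.4]
force: [-0.1, 0.4, -0.1]
gripper_width: 59.7
gripper_force: 30.0
```

Emit:
{"name": "drive_effector", "arguments": {
  "motion": {"offsets": [[-29, -1, 6, 0, 0, 0], [-29, -1, 6, 0, 0, 0], [-29, -1, 6, 0, 0, 0], [-29, -1, 6, 0, 0, 0], [0, 0, 0, 0, 1.77, 3.66], [0, 0, 0, 0, 3.55, 7.32], [0, 0, 0, 0, 3.55, 7.32], [0, 0, 0, 0, 3.55, 7.32]]}
}}

```text
time_s: 6.9
ee_pos: [479.3, -172.5, 182.7]
ee_rot: [169.6, 14.8, 55.7]
force: [-0.1, 0.5, -0.9]
gripper_width: 59.8
gripper_force: 30.0
```

Emit:
{"name": "drive_effector", "arguments": {
  "motion": {"offsets": [[0, 0, 0, 0, 3.55, 7.32], [0, 0, 0, 0, 3.55, 7.32], [0, 0, 0, 0, 3.55, 7.32], [0, 0, 0, 0, 3.55, 7.32], [0, 0, 0, 0, 3.55, 7.32], [0, 0, 0, 0, 3.55, 7.32], [0, 0, 0, 0, 3.55, 7.32], [0, 0, 0, 0, 3.55, 7.32]]}
}}

```text
time_s: 7.7
ee_pos: [478.9, -172.7, 182.8]
ee_rot: [174.6, -24.3, 2.4]
force: [0.6, 0.9, -0.5]
gripper_width: 59.8
gripper_force: 30.0
```

Emit:
{"name": "drive_effector", "arguments": {
  "motion": {"offsets": [[0, 0, 0, 0, 3.55, 7.32], [0, 0, 0, 0, 1.77, 3.66], [0, 0, 0, 0, 0, 0], [0, 0, 0, 0, 0, 0]]}
}}

```text
time_s: 8.1
ee_pos: [479.2, -172.5, 182.9]
ee_rot: [179.9, -30.0, -9.2]
force: [0.2, -0.6, -0.6]
gripper_width: 59.7
gripper_force: 30.0
```

Run:
```python
from h import *
plan(np.array([470.5,-173,102]),toolR(finalR()),0);print(probe_bus.state()["qpos"])
```

```text
target tcp [ 479.88 -174.54   85.55] rotvec [0.01 0.02 0.08] 0.08191337861338202 trans before [-47.85   1.78  84.83] after [-47.87   1.86  84.81]
[-26.77   1.66 123.06  18.79  27.73  57.92]
```

Emit:
{"name": "drive_effector", "arguments": {
  "motion": {"offsets": [[-8, 0.3, 14.1, 0, 0, 0], [-8, 0.3, 14.1, 0, 0, 0], [-8, 0.3, 14.1, 0, 0, 0], [-8, 0.3, 14.1, 0, 0, 0], [-8, 0.3, 14.1, 0, 0, 0], [-8, 0.3, 14.1, 0, 0, 0], [0, 0, 0, 0, 0, 0], [0, 0, 0, 0, 0, 0]]}
}}

```text
time_s: 8.9
ee_pos: [480.6, -174.5, 86.0]
ee_rot: [180.0, -30.0, -9.2]
force: [-0.4, -0.2, -0.5]
gripper_width: 59.5
gripper_force: 30.0
```

Run:
```python
from h import *
plan(np.array([470.5,-173,102]),toolR(finalR()),0)
f=imaging.grab_frame("wrist");s=imaging.grab_frame("side");cv2.imwrite("pics/w3.png",f);cv2.imwrite("pics/s3.png",s);cv2.imwrite("pics/c3.png",imaging.grab_frame("scene"))
import json;m=imaging.camera_model("wrist");m["T"]=np.array(m["T"]).tolist();json.dump(m,open("w3.json","w"))
cv2.imwrite("pics/v3.png",np.hstack([cv2.resize(f,(400,300)),cv2.resize(s[120:240,260:420],(400,300))]))
```

```text
target tcp [ 479.88 -174.54   85.55] rotvec [-0.01 -0.04  0.05] 0.0634951890237209 trans before [-0.81  0.13  0.05] after [-0.81  0.13  0.05]
```

View pics/v3.png

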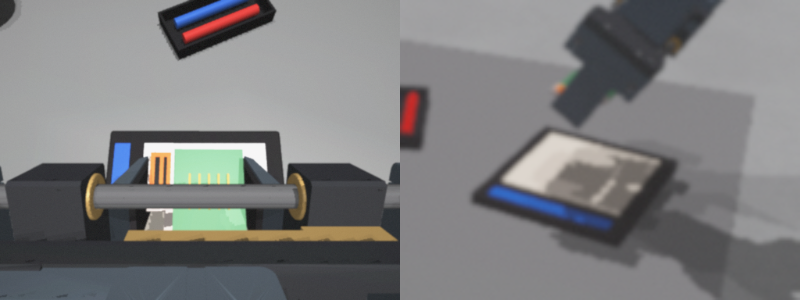

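The wrist view shows the plate gripped, with the orange label up on the blue-stripe side. The side view shows it hovering above the pad. Now I'll check whether it tilted about the grip axis.

Run:
```python
from h import *
import json
m=json.load(open("w3.json"));I=cv2.imread("pics/w3.png");H=cv2.cvtColor(I,cv2.COLOR_BGR2HSV)
p,C=cur();g=p-19*C[:,2]
B=np.c_[C[:,0]*0,-C[:,1],0*C[:,0]]
for tilt in(40,50,60,70):
    a=np.radians(tilt);x=-(np.sin(a)*C[:,2])+np.cos(a)*C[:,0];y=-C[:,1];z=np.cross(x,y);P=np.c_[x,y,z]
    q=lambda *v:proj(m,g+P@np.array(v))
    print(tilt,"z-dir",z,"far edge g",q(3,-30,-25),q(3,14,-25),"label far",q(3.4,22.5,-16.5),"label",q(3.4,17,-5.5),q(3.4,28,-5.5))
k=cv2.inRange(H,(45,60,40),(85,255,255));k[:,:200]=0;k[:,330:]=0;k[:150]=0;k[240:]=0
print("green far row",[(x,int(np.nonzero(k[:,x])[0].min())) for x in(230,250,270,290,300)],"cols at 205",np.nonzero(k[205])[0][[0,-1]],"cols at far",np.nonzero(k[195])[0][[0,-1]])
o=cv2.inRange(H,(3,120,90),(18,255,255));o[:150]=0;o[260:]=0;o[:,:170]=0;o[:,225:]=0
ys,xs=np.nonzero(o);print("orange",xs.min(),xs.max(),ys.min(),ys.max())
s=np.vstack([I[170:300,140:340]]);c=cv2.imread("pics/c3.png")[95:180,195:290]
cv2.imwrite("pics/v4.png",np.hstack([cv2.resize(s,(400,260)),cv2.resize(c,(290,260),interpolation=2)]))
```

```text
40 z-dir [-0.93  0.15  0.34] far edge g [305.73 198.62] [223.67 198.51] label far [206.45 211.51] label [215.68 230.17] [193.67 230.14]
50 z-dir [-0.97  0.16  0.17] far edge g [307.02 195.38] [223.06 195.26] label far [205.73 209.95] label [215.44 230.47] [193.27 230.45]
60 z-dir [-0.99  0.16 -0.  ] far edge g [308.46 193.4 ] [222.36 193.28] label far [204.95 209.34] label [215.19 231.17] [192.88 231.14]
70 z-dir [-0.97  0.16 -0.18] far edge g [310.01 192.83] [221.61 192.71] label far [204.12 209.75] label [214.96 232.26] [192.5  232.23]
green far row [(230, 192), (250, 192), (270, 192), (290, 192), (300, 192)] cols at 205 [224 311] cols at far [224 308]
orange 191 217 196 235
```

View pics/v4.png

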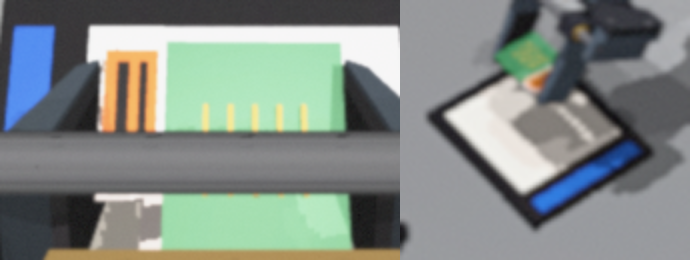

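The plate looks level and square to the pad in the zooms. As a final check, I'll get the tilt from how the green edges converge.

Run:
```python
from h import *
import json
m=json.load(open("w3.json"));I=cv2.imread("pics/w3.png");H=cv2.cvtColor(I,cv2.COLOR_BGR2HSV)
p,C=cur();g=p-19*C[:,2];R=[197,205,215,225,272,280,288]
k=cv2.inRange(H,(45,60,40),(85,255,255))
ob=[]
for r in R:
    n=np.nonzero(k[r,200:330])[0]+200;ob.append(n[-1]-n[0]+1)
print("obs",ob)
for t in(45,50,55,60,65,70):
    a=np.radians(t);x=-(np.sin(a)*C[:,2])+np.cos(a)*C[:,0];y=-C[:,1];P=np.c_[x,y,np.cross(x,y)]
    q=lambda *v:proj(m,g+P@np.array(v))
    a1,a2,b1,b2=q(3,-30,-25),q(3,-30,25),q(3,14,-25),q(3,14,25)
    e=lambda u,v,r:u[0]+(v[0]-u[0])*(r-u[1])/(v[1]-u[1])
    print(t,np.array([e(a1,a2,r)-e(b1,b2,r) for r in R]))
S=cv2.imread("pics/c3.png");s0=cv2.imread("pics/scene0.png");d=cv2.imread("pics/s3.png");D=cv2.imread("pics/side0.png")
for n,b,a,roi in(("scene",s0,S,[(275,245,310,285),(210,220,250,260),(145,150,200,190)]),("side",D,d,[(140,230,185,250),(165,190,205,215),(240,150,280,185)])):
    print(n,[blob(a,l,h,r)[0]-blob(b,l,h,r)[0] for (l,h),r in zip([((50,150,80),(75,255,255)),((12,120,90),(28,255,255)),((0,150,80),(4,255,255))],roi)])
```

```text
obs [np.int64(86), np.int64(88), np.int64(89), np.int64(89), np.int64(94), np.int64(95), np.int64(95)]
45 [83.01 84.23 85.76 87.29 94.47 95.69 96.91]
50 [84.17 85.19 86.45 87.72 93.66 94.67 95.68]
55 [85.29 86.1  87.12 88.13 92.91 93.72 94.53]
60 [86.38 87.   87.77 88.55 92.2  92.82 93.44]
65 [87.45 87.88 88.43 88.97 91.51 91.95 92.38]
70 [88.53 88.78 89.09 89.4  90.85 91.09 91.34]
scene [array([-0.  , -0.11]), array([-0.04, -0.03]), array([-0.12,  0.04])]
side [array([ 0.01, -0.  ]), array([ 0.13, -0.02]), array([ 0.08, -0.42])]
```

The estimated tilt is about 58°, so the plate is level to within a few degrees. The spool, tin and tray have not moved, so I'm handing in.

Emit:
{"name": "drive_effector", "arguments": {
  "motion": {"offsets": [[0, 0, 0, 0, 0, 0], [0, 0, 0, 0, 0, 0]]}
}}

```text
time_s: 9.25
ee_pos: [480.1, -174.6, 86.4]
ee_rot: [180.0, -30.1, -9.3]
force: [-0.5, -0.2, -0.5]
gripper_width: 59.6
gripper_force: 30.0
```

```bash
python3 -c "
from workcell import env, imaging, probe_bus, job_done
print(job_done())"
```

```text
the job is handed in; nothing more can be done
None
```

I handed the job in at 9.25 s: the gripper holds the plate steady with its label face up, level to within a few degrees, about 90 mm above the middle of the pad, its frosted end towards the blue stripe, and the spool, tin and tray did not move.

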